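# Refit the cover plate of a nail-desk dust collector on its locating pins

## Robot

A 6-joint arm with a two-finger parallel gripper is mounted at the origin on the work surface. World frame = base frame: x ahead of the robot, y to its left, z up, the work surface at z = 0. Lengths are in m, angles in degrees, forces in N, time in s.
With the tool pointing down it reaches from about 0.3 to 0.75 m from the base axis. Payload 8.5 kg.
Tool frame: the origin (TCP) lies between the finger pads; the fingertips stand 22 mm ahead of it and the grasp point (between the pads) lies 3 mm ahead of it; z points along the fingers, y is the line along which they close (so a half turn about z gives the same grasp; the last joint's range is limited). The gripper opens to 88 mm and grips with 3 to 60 N. Pads are 18 mm wide; open, the fingers measure 123 mm over their backs; the gripper's body (75 mm by 187 mm) begins 45 mm behind the grasp point.
Start: joints at [-76.335, 21.807, 74.336, -0, 83.858, -12.336], TCP at [0.241, -0.494, 0.261] pointing down, gripper open.
Joint ranges: [-178.18, 178.18], [-50.72, 133.34], [12.68, 142.11], [-81.47, 261.47], [9.98, 163.14], [-165.26, 165.26]. Speed limits (degrees/s): [136.94, 136.94, 180, 180, 180, 180].

## Interface

Orientations are given as [roll, pitch, yaw] about the fixed x, y, z axes, in that order (R = Rz(yaw) Ry(pitch) Rx(roll)).
In Python, from rig import robot gives the robot as it stands.
- The arm moves only by the tool carry_out, never from a script. Its argument "steps" is one flat list of numbers, 4 for each row, row after row: the shift along the tool's x, y, z in m, then the turn about the tool's z in rad. A call has 1 to 20 rows; each row is the pose to reach, as a shift and turn from the pose commanded when the call began, along the tool's axes at that moment; what a row does not reach only later rows make up. A row lasts 1/8 s, in which the tool goes at most 62.5 mm and 10.7 degrees, less where a joint would pass 70% of its speed; a pose out of reach is approached as far as the arm can. A call with a gripper value outside its range is refused whole. "jaw" is the finger opening in m, from 0 to 0.0881, set as the call begins (left out, the last holds). The fingers move at their own pace and stop on an object; "squeeze" is the grip in N (left out, the last holds). Time passes only in rows, so rows that repeat a pose let the fingers close. It gives the time, the measured TCP pose, the force, the opening and the grip force at its end, in the units of the state.
- robot.get_state(): the state, without advancing time (a new reading comes with each control period).
- robot.grab_frame(name): name is "scene" or "top" or "wrist"; returns the picture (400x640x3 uint8, blue, green, red); there is no depth.
- robot.camera_model(name): a dict with "intrinsics" (3x3 intrinsics, pixels), "extrinsics" (4x4, takes a point from camera to world coordinates); the wrist camera has in their place "hand_eye" (4x4, takes a point from camera to tool coordinates, whose origin is the TCP and whose axes are the flange's). Camera axes: x right, y down, z forward; pixel columns grow to the right and rows downward; lengths in m; the calibration is good to about 2 mm. A picture is of the moment at which its call begins: read the wrist's pose just before it. camera_model takes no time and is no camera call.
- robot.hand_in(): hands the job in; it is judged then, once.
Trained networks look in the newest picture that a camera, given by its name, has taken for a name from the list of things; names that differ only in an ending like _2 or _b are one class to them, and where a whole thing is asked for, a point or a joint stands for the part that bears it (a point fixed in the world has none). Each returns a list of dicts, best first, with "score" (0 to 1); they miss things now and then, are a little off and sometimes report something else, mostly with a low value. They report only what shows in the picture. A call takes as long as a camera call. They do not tell look-alikes from the thing itself.
- robot.look_for(camera, thing): "point" ([x, y, z] in m, in world coordinates, good to about 4 mm: the middle of the surface that is visible of it).
- robot.pinpoint(camera, thing): "point" ([x, y, z] in m, in world coordinates, good to about 4 mm: a listed point, or the origin of a listed thing).
The state is a dict: "time": time; "joints": joint angles; "dq": joint speeds; "joint_efforts": joint torques, N m; "position": TCP position; "orientation": TCP orientation; "ft_force": force on the tool from outside, world axes, zero at the start; "moment": the same for the moment, N m; "width": finger opening in m; "grip_force": force on a finger pad.
Only numpy, scipy, OpenCV 4.12 (cv2) and the standard library are available. Lean on these libraries where they do the work, as an engineer would, in place of code of your own. Each camera call takes 0.05 s, during which the arm holds its last target. There are 200 camera calls.

## Task

Put the grey cover plate back on the white dust collector: pick it up by its pink grip, match its blue-striped end to the collector's blue-striped end, and lower it gently (no dropping or forcing) onto the round and the diamond pin, wiggling it if needed until both pins have come through their holes and the plate lies flat and fully down on the deck. Let go of it there, and leave the other things on the desk where they are.

Things in the scene. Friction and masses are not known exactly. Their poses are not given: they have to be found in the camera images.
- cover: The loose cover plate, as a whole: grey, 130 (its x) x 190 (its y) x 8 mm thick, about 0.4 kg (0.28 to 0.56), with a pink upright grip on top and two through holes. It starts lying flat on the desk, right way up, grip on top. Origin at the centre of the plate's underside, z up. A blue stripe runs along its +y edge, the end of the round hole.
- cover_grip (a point): Centre of the cover's grip, a solid pink upright bar over the plate's centre: 14 mm thick (plate x), 70 mm long (plate y), standing from 8 to 54 mm above the plate's underside; this point is 32 mm above the underside. Same axes as the plate. The dark perforations either side are only surface marks.
- round_hole (a point): Centre of the cover's larger hole (round, 20 mm across) at the plate's underside, 70 mm from the plate's centre towards its +y, blue-striped end.
- diamond_hole (a point): Centre of the cover's smaller hole (round, 14 mm across) at the plate's underside, 70 mm from the plate's centre towards its -y, unstriped end.
- collector: The dust collector, fixed to the desk: a white box 200 (its x) x 280 (its y) x 60 mm high. Its flat deck shows a dark panel with a fan, and a blue stripe at its +y end beyond the round pin. Origin at the centre of its underside. With the cover home, axes match, centres coincide and the cover's underside is on the deck. The cover starts on the desk's other side, turned at most 55 degrees from it.
- round_pin (a point): Foot of the brass round pin, at deck height (60 mm above the desk), 70 mm from the collector's centre along its +y. Pin 18 mm in diameter, 20 mm tall: straight for 11 mm, then a cone narrowing to 8 mm at the tip. It is too wide for the cover's small hole.
- diamond_pin (a point): Foot of the brass diamond pin, at deck height, 70 mm from the collector's centre along its -y. A diamond in plan, 12 mm across the collector's x and 7 mm across its y, 16 mm tall: straight for 10 mm, then tapering to a blunt tip. The round pin, being 4 mm taller, meets its hole first.
- polish: Bystander: a pink nail-polish bottle with a black cap, 34 mm in diameter, 75 mm tall, upright at the far side of the desk. Origin at its foot.
- jar: Bystander: a cream jar with a pink lid, 60 mm in diameter, 55 mm tall. Origin at its foot.
- file: Bystander: a flat grey nail file, 178 mm long (its y), 28 mm wide, 5 mm thick. Origin at the centre of its underside.
- handpiece: Bystander: a nail-drill handpiece, wood and steel, lying along its y, 163 mm long, 25 mm thick. Origin at the middle of its underside.
Things that resemble listed ones, but are neither listed nor needed, are in the scene too. Of the things shaped like the cover, the grey one is meant.

How it is judged:
By the outcome, as a careful person would: the job done as asked, in the order asked, and still so for the second after the job is handed in, with the robot touching nothing.
It also fails if it takes over 40 s, if anything falls off the work surface, if the arm or the gripper's body presses on something with over 40 N, if the wrist force passes 120 N, or if a joint passes its speed limit or range.

## Working session

There is one attempt and no reset: what is moved stays moved. The work goes in short steps, Python scripts to look and compute and a tool call to move; the robot and the scene stay as the last step left them, time stands still between calls to the robot, and variables do not carry over. Pictures are saved under pics/ and viewed, at most 10 in all, crops included, and the job is handed in when it is done.

Besides the shell and the picture viewer there is one more tool, called after ">>>" by a JSON object that holds its "method" and its "body", one argument or row to a line. carry_out: Moves the arm, as the interface text tells. Its arguments: {"type":"object","properties":{"steps":{"type":"array","items":{"type":"number"}},"jaw":{"type":"number"},"squeeze":{"type":"number"}},"required":["steps"]}

```bash
mkdir -p pics
python3 - <<'E'
from rig import robot
import cv2,numpy as np
np.set_printoptions(precision=4,suppress=True)
for c in ("top","scene"):
    cv2.imwrite(f"pics/{c}0.png",robot.grab_frame(c))
    m=robot.camera_model(c);print(c,m["intrinsics"],m["extrinsics"])
for n in ("cover","cover_grip","round_hole","diamond_hole","collector","round_pin","diamond_pin","jar","polish","file","handpiece"):
    print(n,[(np.round(d["point"],4),round(d["score"],2)) for d in robot.pinpoint("top",n)])
print(robot.camera_model("wrist")); print(robot.get_state())
E
```

```text
top [[451.2528   0.     320.1088]
 [  0.     451.2528 200.1827]
 [  0.       0.       1.    ]] [[ 0.0243 -0.9922  0.122   0.411 ]
 [-0.9997 -0.0245  0.0003 -0.0227]
 [ 0.0027 -0.122  -0.9925  1.2359]
 [ 0.      0.      0.      1.    ]]
scene [[380.3564   0.     320.9429]
 [  0.     380.3564 198.8691]
 [  0.       0.       1.    ]] [[ 0.068   0.7573 -0.6495  1.1503]
 [ 0.9976 -0.0585  0.0363 -0.0251]
 [-0.0105 -0.6504 -0.7595  0.7775]
 [ 0.      0.      0.      1.    ]]
cover [(array([ 0.3085, -0.3224, -0.002 ]), 0.88), (array([ 0.5704, -0.249 ,  0.0016]), 0.61), (array([ 0.3407, -0.0523, -0.0003]), 0.58), (array([ 0.7643, -0.0723,  0.0028]), 0.38)]
cover_grip [(array([ 0.3035, -0.3225,  0.0327]), 0.93), (array([ 0.5672, -0.2508,  0.034 ]), 0.81), (array([ 0.3427, -0.0542,  0.0315]), 0.55)]
round_hole [(array([ 0.5443, -0.1765,  0.0017]), 0.93), (array([ 0.3332, -0.2555,  0.    ]), 0.79), (array([ 0.3288,  0.0159, -0.0002]), 0.7)]
diamond_hole [(array([ 0.2813, -0.3905, -0.004 ]), 0.92), (array([ 0.5923, -0.3092, -0.0045]), 0.82), (array([ 0.3554, -0.1253,  0.0018]), 0.77)]
collector 
[... 691 characters left out ...]
.    ]]), 'hand_eye': array([[ 0.0008, -0.9646, -0.2637,  0.0669],
       [ 1.    ,  0.001 , -0.0005,  0.0008],
       [ 0.0007, -0.2637,  0.9646, -0.124 ],
       [ 0.    ,  0.    ,  0.    ,  1.    ]])}
{'time': 0.65, 'joints': array([-76.3375,  21.8069,  74.3369,  -0.0006,  83.8582, -12.3348]), 'dq': array([ 0.0071, -0.0794, -0.0233,  0.0887, -0.0223,  0.0514]), 'joint_efforts': array([  0.0001, -43.7683, -22.4688,   0.0714,   0.0314,  -0.    ]), 'position': array([ 0.2411, -0.4943,  0.2607]), 'orientation': array([-179.998 ,    0.0001,   25.9974]), 'ft_force': array([ 0.4093, -0.6333, -0.5017]), 'moment': array([-0.0023,  0.0119, -0.0601]), 'grip_force': 0.0, 'width': 0.08839489431808903}
```

View pics/top0.png

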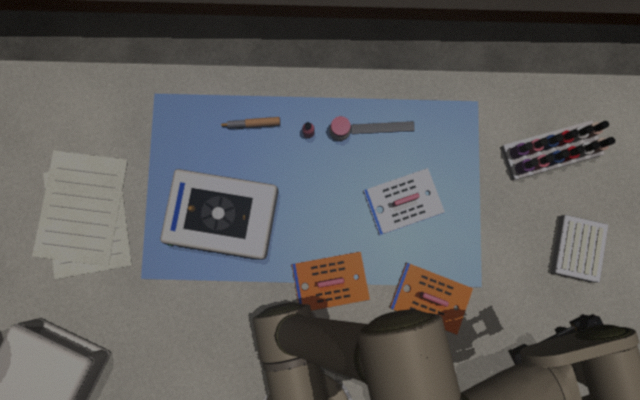

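View pics/scene0.png

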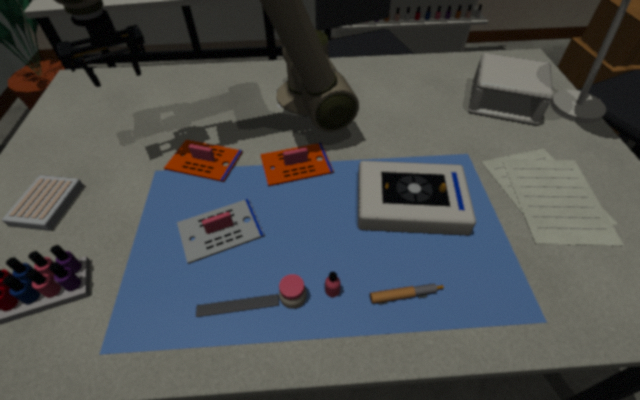

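The top picture shows three things that could be taken for the cover: a grey plate at (404,201), an orange one at (331,282) and another orange one at (433,297). I choose the grey one, whose blue stripe is at its left end. The collector is at (220,214), with its stripe on the left at (178,206). Next I check the choice in a close crop.

```bash
cat > h.py <<'E'
from rig import robot
import cv2,numpy as np
from scipy.spatial.transform import Rotation as R
np.set_printoptions(precision=4,suppress=True)
def rel(p,yaw,s=None):
    "shift (tool axes) and turn from the present pose to TCP p, tool down with yaw (deg)"
    s=s or robot.get_state(); r=R.from_euler('xyz',s["orientation"],degrees=True)
    d=(yaw-s["orientation"][2]+180)%360-180
    return r.inv().apply(np.array(p)-s["position"]), -np.radians(d)
def cam(name,s=None):
    m=robot.camera_model(name)
    if name!="wrist": return m["intrinsics"],m["extrinsics"]
    T=np.eye(4);T[:3,:3]=R.from_euler('xyz',s["orientation"],degrees=True).as_matrix();T[:3,3]=s["position"]
    return m["intrinsics"],T@m["hand_eye"]
def pix2w(K,E,uv,z):
    d=E[:3,:3]@np.linalg.solve(K,[*uv,1]); return E[:3,3]+d*(z-E[2,3])/d[2]
def w2pix(K,E,p):
    c=np.linalg.inv(E)@[*p,1]; return (K@c[:3]/c[2])[:2]
E
python3 - <<'E'
from h import *
im=cv2.imread("pics/top0.png")
a=cv2.resize(im[160:240,360:450],None,fx=4.4,fy=4.4,interpolation=3);b=cv2.resize(im[160:265,155:285],None,fx=3.0,fy=3.0,interpolation=3)
h=max(a.shape[0],b.shape[0]);f=lambda x:cv2.copyMakeBorder(x,0,h-x.shape[0],0,0,0)
cv2.imwrite("pics/crop.png",cv2.convertScaleAbs(np.hstack([f(a),f(b)]),alpha=1.2))
print(rel([.566,-.249,.261],109))
E
```

```text
(array([ 0.3996, -0.0781, -0.0003]), np.float64(-1.4486693264215822))
```

View pics/crop.png

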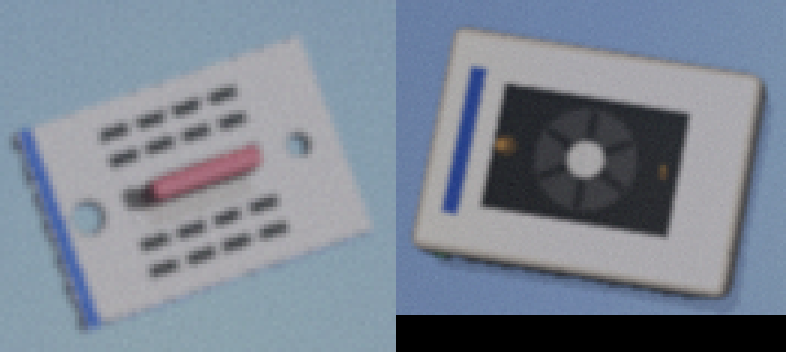

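The crop confirms it: the grey plate has its large hole at crop (90,217), next to the blue stripe, and its small hole at (298,143). The round pin is at (505,146) on the collector's stripe side and the diamond pin at (663,172). I'm moving above the cover.

>>> {"method": "carry_out", "body": {
  "steps": [0.04, -0.008, 0, -0.145, 0.08, -0.016, 0, -0.29, 0.12, -0.023, 0, -0.435, 0.16, -0.031, 0, -0.58, 0.2, -0.039, 0, -0.725, 0.24, -0.047, 0, -0.87, 0.28, -0.055, 0, -1.015, 0.32, -0.062, 0, -1.16, 0.36, -0.07, 0, -1.305, 0.4, -0.078, 0, -1.45, 0.4, -0.078, 0, -1.45, 0.4, -0.078, 0, -1.45],
  "jaw": 0.06,
  "squeeze": 40
}}

```text
time: 2.15
position: [0.566, -0.2492, 0.2606]
orientation: [-180.0, -0.0, 109.0]
ft_force: [-0.9, -0.6, -0.8]
width: 0.0603
grip_force: 0.0
```

Run:
```python
from h import *
s=robot.get_state();im=robot.grab_frame("wrist");cv2.imwrite("pics/w1.png",im)
K,E=cam("wrist",s);print(s["position"],s["orientation"],s["time"])
for n in ("cover_grip","round_hole","diamond_hole"):
    for d in robot.pinpoint("wrist",n)[:2]: print(n,np.array(d["point"]),round(d["score"],2),w2pix(K,E,d["point"]))
```

```text
[ 0.566  -0.2492  0.2606] [-179.9754   -0.0043  108.9944] 2.15
cover_grip [ 0.569  -0.2462  0.0353] 0.98 [322.8219 176.2503]
cover_grip [ 0.3109 -0.3221  0.0361] 0.87 [106.3084 166.444 ]
round_hole [ 0.3273 -0.2545 -0.0012] 0.76 [146.7304 117.83  ]
round_hole [ 0.5439 -0.1833 -0.0003] 0.65 [320.2396 120.4767]
diamond_hole [ 0.2861 -0.3868 -0.0012] 0.88 [101.5036 199.7694]
diamond_hole [ 0.5897 -0.3099  0.0011] 0.7 [321.5493 217.9537]
```

View pics/w1.png

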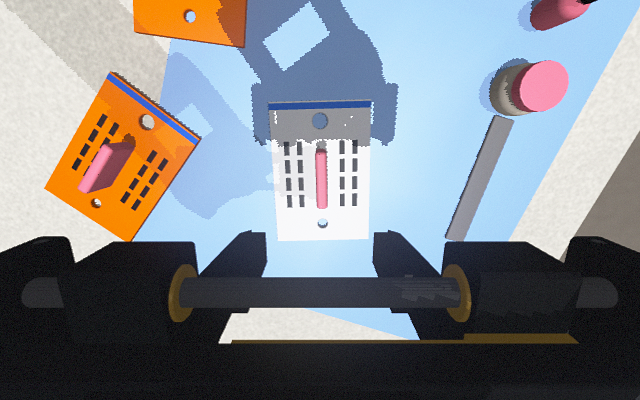

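The grey plate is in the middle of the wrist view: round hole at (320,121), small hole at (322,223), grip at about (321,178). I take exact pixels from it, then look at the collector the same way before grasping.

```bash
cat >> h.py <<'E'
def blobs(mask,lo,hi):
    n,l,st,c=cv2.connectedComponentsWithStats(mask.astype(np.uint8))
    return [(c[i],st[i,4],st[i,:4]) for i in range(1,n) if lo<st[i,4]<hi]
E
python3 - <<'E'
from h import *
im=cv2.imread("pics/w1.png");s=dict(position=np.array([.566,-.2492,.2606]),orientation=[-180,0,109.0])
K,E=cam("wrist",s);hsv=cv2.cvtColor(im,cv2.COLOR_BGR2HSV)
box=np.zeros(im.shape[:2],bool);box[95:240,270:375]=1
pink=box&((hsv[...,0]>165)|(hsv[...,0]<8))&(hsv[...,1]>60)
for c,a,b in blobs(pink,50,5000): print("pink",c,a,b,pix2w(K,E,c,.054))
blue=box&(abs(hsv[...,0].astype(int)-108)<20)&(hsv[...,1]>60)
P=[]
for c,a,b in blobs(blue,25,3000): print("blue",c,a,b,pix2w(K,E,c,.008))
print(rel([.518,.248,.31],81,s))
E
```

```text
pink [320.9984 178.084 ] 631 [315 149  12  60] [ 0.5664 -0.2458  0.054 ]
blue [323.4454 103.2125] 1374 [270  95 105  43] [ 0.5409 -0.1621  0.008 ]
blue [319.5    120.4176] 182 [313 113  14  16] [ 0.5431 -0.1836  0.008 ]
blue [270.5    163.2368] 38 [270 152   3  21] [ 0.4992 -0.257   0.008 ]
blue [271.3793 186.2414] 29 [270 182   4   9] [ 0.5092 -0.2868  0.008 ]
blue [371.25   233.0588] 68 [367 223   8  17] [ 0.6636 -0.306   0.008 ]
(array([ 0.4857,  0.1165, -0.0494]), np.float64(0.4886921905584123))
```

>>> {"method": "carry_out", "body": {
  "steps": [0.049, 0.012, -0.005, 0.049, 0.097, 0.023, -0.01, 0.098, 0.146, 0.035, -0.015, 0.147, 0.194, 0.047, -0.02, 0.195, 0.243, 0.058, -0.025, 0.244, 0.291, 0.07, -0.03, 0.293, 0.34, 0.082, -0.035, 0.342, 0.389, 0.093, -0.039, 0.391, 0.437, 0.105, -0.044, 0.44, 0.486, 0.117, -0.049, 0.489, 0.486, 0.117, -0.049, 0.489, 0.486, 0.117, -0.049, 0.489]
}}

```text
time: 3.85
position: [0.5182, 0.2479, 0.3097]
orientation: [-180.0, 0.0, 81.0]
ft_force: [0.3, -0.3, -0.4]
width: 0.0601
grip_force: 0.0
```

Run:
```python
from h import *
s=robot.get_state();im=robot.grab_frame("wrist");cv2.imwrite("pics/w2.png",im)
K,E=cam("wrist",s);print(s["position"],s["orientation"],s["time"])
for n in ("round_pin","diamond_pin"):
    for d in robot.pinpoint("wrist",n)[:2]: print(n,np.array(d["point"]),round(d["score"],2),w2pix(K,E,d["point"]))
s1=dict(position=np.array([.566,-.2492,.2606]),orientation=[-180,0,109.0])
print("dh",pix2w(*cam("wrist",s1),(322,223),.008))
c=cv2.resize(im[90:250,220:420],None,fx=4,fy=3.75)[:600];c=cv2.resize(im[90:240,220:420],None,fx=4,fy=4,interpolation=0);cv2.imwrite("pics/w2c.png",c)
```

```text
[0.5182 0.2479 0.3097] [-179.9962    0.0229   81.0372] 3.85
round_pin [0.5249 0.3136 0.0605] 0.62 [316.6477 123.0238]
diamond_pin [0.5072 0.1783 0.0622] 0.56 [319.3709 224.1474]
dh [ 0.5924 -0.3147  0.008 ]
```

View pics/w2c.png

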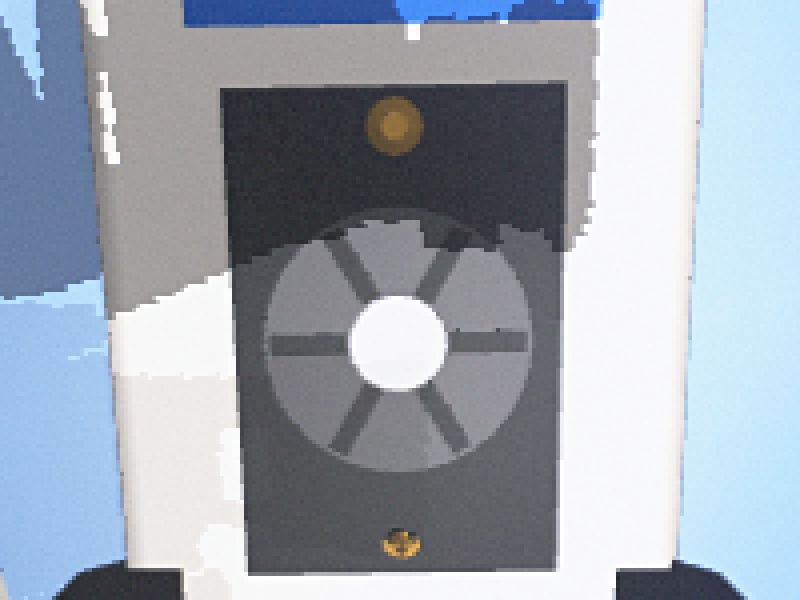

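The crop shows the round pin at image pixel (318.1,121.1), on the stripe side, the fan hub at (319.1,175.4) and the diamond pin at (319.9,225.4).

Run:
```python
from h import *
s=dict(position=np.array([.5182,.2479,.3097]),orientation=[-180,0,81.0])
K,E=cam("wrist",s)
rp=pix2w(K,E,(318.1,121.1),.071);dp=pix2w(K,E,(319.9,225.4),.071);hub=pix2w(K,E,(319.1,175.4),.060)
rh=np.array([.5431,-.1836]);dh=np.array([.5924,-.3147])
yw=lambda v:np.degrees(np.arctan2(-v[0],v[1]))
print(rp,dp,hub,(rp+dp)/2,np.linalg.norm(rp-dp),yw(rp-dp));print((rh+dh)/2,np.linalg.norm(rh-dh),yw(rh-dh))
yc=yw(rh-dh)
print(rel([.5675,-.2485,.12],90+yc),rel([.5675,-.2485,.037],90+yc))
```

```text
[0.5272 0.3157 0.071 ] [0.5081 0.1797 0.071 ] [0.5175 0.2463 0.06  ] [0.5177 0.2477 0.071 ] 0.13731464216180667 -7.9916179251423145
[ 0.5677 -0.2491] 0.1400632000205621 20.60871116736819
(array([-0.482 ,  0.1264,  0.1898]), np.float64(-0.5175143880326266)) (array([-0.482 ,  0.1264,  0.2728]), np.float64(-0.5175143880326266))
```

>>> {"method": "carry_out", "body": {
  "steps": [-0.048, 0.013, 0.01, -0.052, -0.096, 0.025, 0.02, -0.104, -0.145, 0.038, 0.03, -0.155, -0.193, 0.051, 0.045, -0.207, -0.241, 0.063, 0.06, -0.259, -0.289, 0.076, 0.08, -0.311, -0.337, 0.088, 0.1, -0.362, -0.386, 0.101, 0.12, -0.414, -0.434, 0.114, 0.14, -0.466, -0.482, 0.126, 0.16, -0.517, -0.482, 0.126, 0.18, -0.517, -0.482, 0.126, 0.2, -0.517, -0.482, 0.126, 0.22, -0.517]
}}

```text
time: 5.62
position: [0.5671, -0.2483, 0.0891]
orientation: [-180.0, 0.0, 110.6]
ft_force: [0.1, -0.1, -0.1]
width: 0.06
grip_force: 0.0
```

Run:
```python
from h import *
s=robot.get_state();im=robot.grab_frame("wrist")
print(s["position"],s["orientation"],s["time"]);print(rel([.5677,-.249,.037],110.6))
cv2.imwrite("pics/w3.png",im)
```

```text
[ 0.5671 -0.2483  0.0891] [-179.9987    0.0012  110.577 ] 5.625
(array([-0.0021,  0.0011,  0.0495]), np.float64(-0.0003205093465975063))
```

View pics/w3.png

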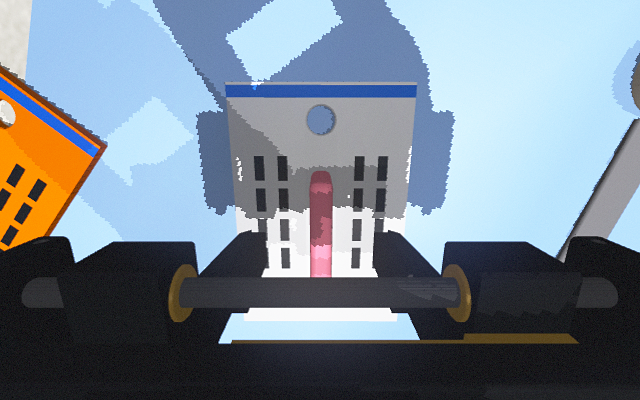

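The cover is square in the view and the grip, at (320,225), is centred between the fingers. I go down and grip.

>>> {"method": "carry_out", "body": {
  "steps": [-0.002, 0.001, 0.015, 0, -0.002, 0.001, 0.03, 0, -0.002, 0.001, 0.042, 0, -0.002, 0.001, 0.052, 0, -0.002, 0.001, 0.052, 0]
}}

```text
time: 6.3
position: [0.5691, -0.2483, 0.037]
orientation: [-180.0, -0.1, 110.7]
ft_force: [0.3, -0.4, 0.2]
width: 0.0597
grip_force: 0.0
```

>>> {"method": "carry_out", "body": {
  "steps": [0, 0, 0, 0, 0, 0, 0, 0, 0, 0, 0, 0, 0, 0, 0, 0, 0, 0, 0, 0],
  "jaw": 0.0,
  "squeeze": 45
}}

```text
time: 6.92
position: [0.5692, -0.2486, 0.0378]
orientation: [-180.0, 0.0, 110.7]
ft_force: [-0.5, -0.6, 0.8]
width: 0.0133
grip_force: 45.0
```

>>> {"method": "carry_out", "body": {
  "steps": [0, 0, -0.01, 0, 0, 0, -0.03, 0, 0, 0, -0.06, 0, 0, 0, -0.09, 0, 0, 0, -0.12, 0, 0, 0, -0.12, 0, 0, 0, -0.12, 0]
}}

```text
time: 7.8
position: [0.5688, -0.2482, 0.1564]
orientation: [-179.9, -0.1, 110.7]
ft_force: [-0.5, 0.4, -4.7]
width: 0.0134
grip_force: 45.0
```

Run:
```python
from h import *
s=robot.get_state();im=robot.grab_frame("wrist");cv2.imwrite("pics/w4.png",im)
print(s["position"],s["orientation"],s["time"],s["ft_force"],s["moment"])
print([(d["point"],d["score"]) for d in robot.pinpoint("wrist","round_hole")[:2]])
```

```text
[ 0.5688 -0.2482  0.1564] [-179.9209   -0.1137  110.684 ] 7.8 [-0.5228  0.3538 -4.7015] [ 0.029  -0.0926  0.0768]
[([0.3292, -0.2554, 0.0041], 0.63)]
```

View pics/w4.png

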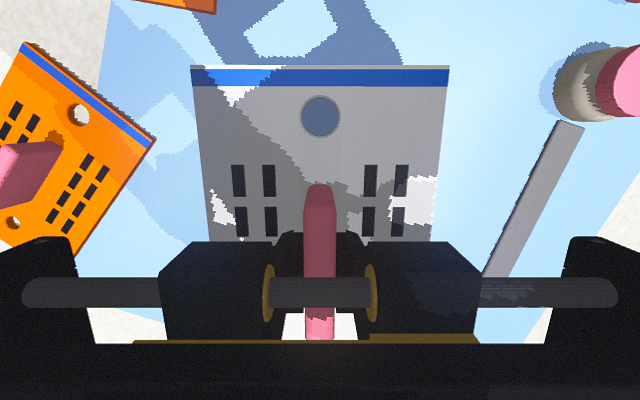

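The plate is held level: its far edge runs from (191,66) to (449,66) and the round hole is at (320,116). Next I work out the hole in tool axes and the target.

Run:
```python
from h import *
m=robot.camera_model("wrist");K,E=m["intrinsics"],m["hand_eye"]
h=pix2w(K,E,(320,116),.0300);print("hole in tool",h)
for e in ((191,66),(449,66)): print(pix2w(K,E,e,.0300))
yaw=90-8.2
rp=np.array([.5272,.3157]);dp=np.array([.5081,.1797]);c=(rp+dp)/2
a=np.radians(yaw);tx=np.array([np.cos(a),np.sin(a)]);ty=np.array([np.sin(a),-np.cos(a)])
u=tx # collector y
for off in (h[0]-.07,0): 
    p=c-off*tx-h[1]*ty; print(p,rel([*p,.16],yaw),rel([*p,.06+.022+.0375],yaw))
```

```text
hole in tool [ 0.0701 -0.0002  0.03  ]
[ 0.0941 -0.0649  0.03  ]
[0.0942 0.0644 0.03  ]
[0.5178 0.2476] (array([ 0.4818,  0.1274, -0.0029]), np.float64(0.5041269817688877)) (array([0.4817, 0.1275, 0.0376]), np.float64(0.5041269817688877))
[0.5179 0.2477] (array([ 0.4819,  0.1275, -0.0029]), np.float64(0.5041269817688877)) (array([0.4818, 0.1275, 0.0376]), np.float64(0.5041269817688877))
```

>>> {"method": "carry_out", "body": {
  "steps": [0.02, 0.005, 0, 0.02, 0.055, 0.015, -0.003, 0.058, 0.095, 0.025, -0.003, 0.1, 0.135, 0.036, -0.003, 0.142, 0.175, 0.046, -0.003, 0.184, 0.215, 0.057, -0.003, 0.226, 0.255, 0.067, -0.003, 0.268, 0.295, 0.078, -0.003, 0.31, 0.335, 0.088, -0.003, 0.352, 0.375, 0.099, -0.003, 0.394, 0.415, 0.11, 0, 0.436, 0.45, 0.119, 0.01, 0.472, 0.47, 0.124, 0.02, 0.492, 0.4815, 0.1275, 0.03, 0.504, 0.4815, 0.1275, 0.03, 0.504, 0.4815, 0.1275, 0.03, 0.504]
}}

```text
time: 9.9
position: [0.5189, 0.2463, 0.1278]
orientation: [180.0, 0.0, 81.8]
ft_force: [0.0, 0.8, -3.3]
width: 0.0137
grip_force: 45.0
```

Run:
```python
from h import *
s=robot.get_state();im=robot.grab_frame("wrist");sc=robot.grab_frame("scene");tp=robot.grab_frame("top")
print(s["position"],s["orientation"],s["time"],s["ft_force"],s["moment"]);print(rel([.5178,.2474,.0975],81.8))
f=lambda x:cv2.resize(x,(400,400),interpolation=3)
cv2.imwrite("pics/m5.png",np.hstack([f(im[60:180,260:380]),f(sc[130:250,350:470])]))
```

```text
[0.5189 0.2463 0.1278] [179.994    0.0118  81.7851] 9.9 [ 0.0096  0.7749 -3.3237] [-0.0581 -0.093   0.0672]
(array([ 0.0009, -0.0013,  0.0307]), np.float64(-0.0007555676674578731))
```

View pics/m5.png

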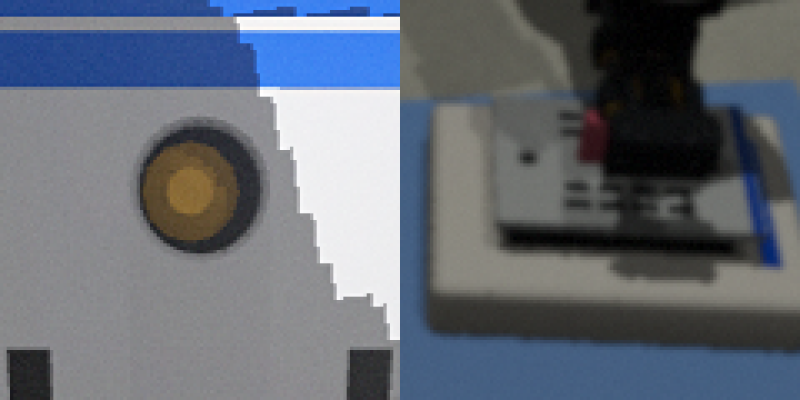

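Left panel: the round pin shows through the round hole. Its shoulder is at crop (189,191), which is pixel (316.6,117.2), and the hole is at crop (200,187), pixel (319.9,116). Right panel: the plate hovers over the deck with its stripe at the collector's stripe end. I compute the residual offset.

Run:
```python
from h import *
m=robot.camera_model("wrist");K,E=m["intrinsics"],m["hand_eye"]
zt=.1278
pin=pix2w(K,E,(316.6,117.2),zt-.071);tip=pix2w(K,E,(317.1,117.1),zt-.080);hole=pix2w(K,E,(319.9,115.8),.0300)
print(pin,tip,hole,"tool shift pin-hole",pin-hole,tip-hole)
s=robot.get_state();print(rel([.5178,.2474,.0975],81.8))
```

```text
[ 0.0698 -0.0018  0.0568] [ 0.0697 -0.0014  0.0478] [0.07   0.0002 0.03  ] tool shift pin-hole [-0.0002 -0.002   0.0268] [-0.0003 -0.0016  0.0178]
(array([ 0.0009, -0.0013,  0.0307]), np.float64(-0.0007555676674578731))
```

>>> {"method": "carry_out", "body": {
  "steps": [0, -0.0017, 0, 0, 0, -0.0017, 0.003, 0, 0, -0.0017, 0.006, 0, 0, -0.0017, 0.009, 0, 0, -0.0017, 0.012, 0, 0, -0.0017, 0.014, 0, 0, -0.0017, 0.016, 0, 0, -0.0017, 0.016, 0]
}}

```text
time: 11.05
position: [0.5169, 0.2472, 0.1116]
orientation: [-180.0, 0.0, 81.8]
ft_force: [0.1, -1.0, -4.0]
width: 0.0136
grip_force: 45.0
```

Run:
```python
from h import *
s=robot.get_state();im=robot.grab_frame("wrist")
print(s["position"],s["orientation"],s["time"],s["ft_force"],s["moment"])
cv2.imwrite("pics/m6.png",cv2.resize(im[60:180,260:380],(480,480),interpolation=3))
```

```text
[0.5169 0.2472 0.1116] [-179.9891    0.006    81.8068] 11.05 [ 0.1096 -0.9741 -3.9905] [-0.0219 -0.1025 -0.0457]
```

View pics/m6.png

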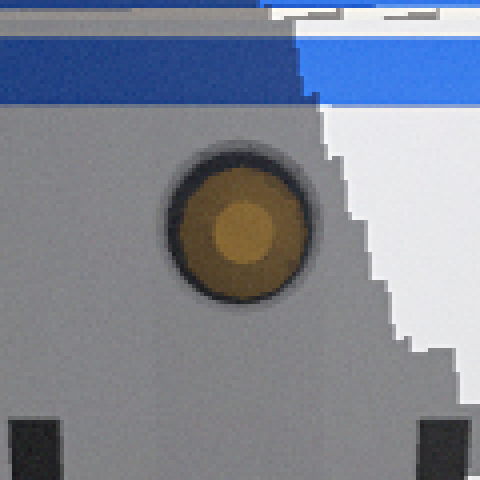

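The pin at crop (244,233) is now centred in the hole at (240,226), with no contact force. I keep lowering.

>>> {"method": "carry_out", "body": {
  "steps": [0, 0, 0.0015, 0, 0, 0, 0.003, 0, 0, 0, 0.0045, 0, 0, 0, 0.006, 0, 0, 0, 0.007, 0, 0, 0, 0.007, 0]
}}

```text
time: 11.85
position: [0.5169, 0.2472, 0.1047]
orientation: [-180.0, 0.0, 81.8]
ft_force: [-1.1, -0.4, -4.8]
width: 0.0137
grip_force: 45.0
```

>>> {"method": "carry_out", "body": {
  "steps": [0, 0, 0.0015, 0, 0, 0, 0.003, 0, 0, 0, 0.004, 0, 0, 0, 0.005, 0, 0, 0, 0.006, 0, 0, 0, 0.006, 0]
}}

```text
time: 12.6
position: [0.5169, 0.2472, 0.0987]
orientation: [-180.0, 0.0, 81.8]
ft_force: [-0.7, 0.6, -4.9]
width: 0.0135
grip_force: 45.0
```

>>> {"method": "carry_out", "body": {
  "steps": [0, 0, 0.0005, 0, 0, 0, 0.001, 0, 0, 0, 0.0015, 0, 0, 0, 0.0015, 0]
}}

```text
time: 13.1
position: [0.5169, 0.2472, 0.0978]
orientation: [180.0, -0.0, 81.8]
ft_force: [-2.9, -1.4, 4.8]
width: 0.0135
grip_force: 45.0
```

The TCP is exactly 60 mm above its height at the grasp, with light contact, so the plate is on the deck. I release it and rise.

>>> {"method": "carry_out", "body": {
  "steps": [0, 0, 0, 0, 0, 0, 0, 0, 0, 0, 0, 0, 0, 0, 0, 0],
  "jaw": 0.05
}}

```text
time: 13.6
position: [0.517, 0.2472, 0.0972]
orientation: [180.0, -0.0, 81.8]
ft_force: [-0.2, 0.4, 0.6]
width: 0.0499
grip_force: 0.0
```

>>> {"method": "carry_out", "body": {
  "steps": [0, 0, -0.01, 0, 0, 0, -0.03, 0, 0, 0, -0.06, 0, 0, 0, -0.1, 0, 0, 0, -0.15, 0, 0, 0, -0.2, 0, 0, 0, -0.2, 0, 0, 0, -0.2, 0]
}}

```text
time: 14.6
position: [0.5165, 0.2471, 0.2968]
orientation: [-179.9, 0.0, 81.8]
ft_force: [-0.1, 0.3, -1.6]
width: 0.0498
grip_force: 0.0
```

Run:
```python
from h import *
s=robot.get_state();im=robot.grab_frame("wrist");sc=robot.grab_frame("scene")
print(s["position"],s["width"],s["time"],s["ft_force"])
cv2.imwrite("pics/m7.png",np.hstack([cv2.resize(im[100:240,260:380],(400,467),interpolation=3),cv2.resize(sc[140:250,350:480],(400,467),interpolation=3)]))
```

```text
[0.5165 0.2471 0.2968] 0.04975228227218118 14.6 [-0.0987  0.2519 -1.5504]
```

View pics/m7.png

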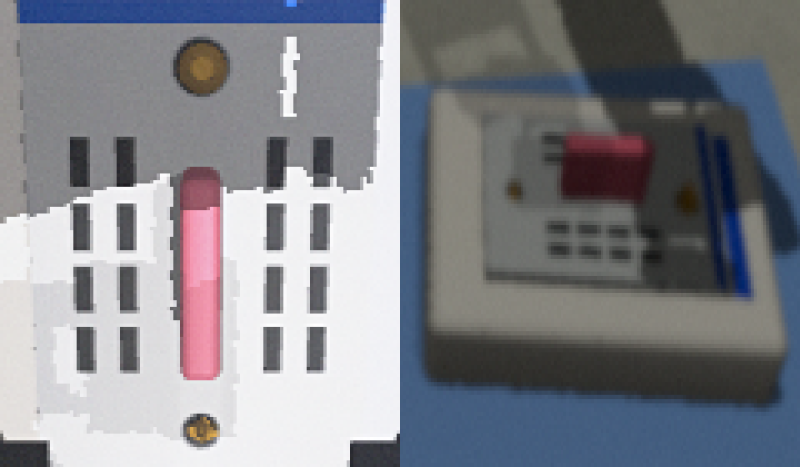

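Both pins have come through their holes: the round pin at crop (201,67) and the diamond pin at (201,430). The plate lies flat on the deck with the stripes at the same end, and the gripper is clear of it.

```bash
python3 -c "
from rig import robot
print(robot.hand_in())"
```

```text
the job is handed in; nothing more can be done
None
```

The grey cover lies flat and fully down on the collector, striped ends matched and both pins through their holes; I let go of it, touched nothing else, and handed the job in at about 15 s.

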